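# Tip the turned balls onto the grading ramp

### The job

Take the wooden hand tray by its handle, carry it over the hopper of the grading ramp and tip the three turned balls in, so that they roll down and each drops into the bay of its own size (small in the first, medium in the second, large in the last). Then stand the empty tray upright on the bench again. Leave the tools and offcuts lying around where they are.

Things in the scene. Friction and masses are not known exactly. Their poses are not given: they have to be found in the camera images.
- grader: Fixed plywood grading ramp, 124x398 mm. Origin: centre of underside, z up. From the hopper at its +y end a 70 mm wide V channel falls 22 degrees to its -y end. Its floor slot widens in steps: none in the hopper, 29 mm over bay 1, 45 over bay 2, fully open over bay 3. A ball rolls on until the slot lets it drop into the walled bay (105, 88, 74 mm long) below. Tallest part: hopper backboard, 250 mm.
- hopper (a point): Point over the middle of the hopper (70 mm in x, 98 in y inside), 205 mm above the bench, level with its end walls; axes as grader. Hopper floor 64 mm below. Backboard's inner face 35 mm to -x (robot side). At +x an apron slopes in: 169 mm high at +36 mm, 195 at +77. Pour from the +x side with the tray lip about 45 mm to +x of here and 20 mm higher: nearer, the large ball jams against the board.
- bay1 (a point): Middle of the floor of bay 1 (next to the hopper), for the small ball; axes as grader.
- bay2 (a point): Middle of the floor of bay 2 (the next), for the medium ball.
- bay3 (a point): Middle of the floor of bay 3 (low end), for the large ball.
- tray_grip (a point): Centre of the cross handle of the loose wooden hand tray, 96 mm above the tray's underside: an upright board 16 mm thick in x, 64 wide, 32 high, gripped across its thickness; its ends join side uprights. Axes are the tray's: z up, -x the open spout end. Tray 190 mm long, 74 wide, 114 high, about 0.22 kg, balanced near the handle; rear wall 88 mm to +x.
- tray_lip (a point): Middle of the spout lip of the tray, over which balls leave; axes as tray_grip, which lies 92 mm to +x and 74.5 above. Side boards at the spout reach 4 mm farther and 6 lower. The tray has a shallow V floor, level but for the last 43 mm, which rise 16 degrees to the lip. Tipped slowly, large balls leave at 21 degrees, the small one near 30. Poured slowly, one by one, they sort well; all at once, the small may ride on the large.
- ball_small_center (a point): Centre of the small wooden ball, 26 mm in diameter; the three balls lie in single file, in any order, on the floor of the tray.
- ball_medium_center (a point): Centre of the medium wooden ball, 42 mm in diameter; the three balls lie in single file, in any order, on the floor of the tray.
- ball_large_center (a point): Centre of the large wooden ball, 58 mm in diameter; the three balls lie in single file, in any order, on the floor of the tray.
- plane: Bystander: small iron block plane, 51x156x59 mm, loose on the bench; origin at the centre of its underside.
- tin: Bystander: open steel tin of nails, 74x94x60 mm, loose on the bench; origin at the centre of its underside.
- tape: Bystander: tape measure, 36x72x62 mm, loose on the bench; origin at the centre of its underside.
- sander_block: Bystander: cork sanding block, 66x110x31 mm, loose on the bench; origin at the centre of its underside.
- pencil: Bystander: pencil, 12x182x8 mm, loose on the bench; origin at the centre of its underside.
- block: Bystander: dark wood offcut, 34x60x34 mm, loose on the bench; origin at the centre of its underside.
Mind the look-alikes: they are no part of the job. What is shaped like the part that bears tray_grip but black is not meant.

How it is judged:
By the outcome, as a careful person would: the job done as asked, in the order asked, and still so for the second after the job is handed in, with the robot touching nothing.
It also fails if it takes over 70 s, if anything falls off the work surface, if the arm or the gripper's body presses on something with over 40 N, if the wrist force passes 120 N, or if a joint passes its speed limit or range.

### The arm

A 6-joint arm with a two-finger parallel gripper is mounted at the origin on a cart in front of the work surface, level with it; the furniture and walls round the work are solid. World frame = base frame: x ahead of the robot, y to its left, z up, the work surface at z = 0. Lengths are in mm, angles in degrees, forces in N, time in s.
With the tool pointing down it reaches from about 225 to 725 mm from the base axis. Payload 3.1 kg.
Tool frame: the origin (TCP) lies where the fingers leave the gripper's body, on its centre line; the fingertips stand 73 mm ahead of it and the grasp point (between the pads) lies 54 mm ahead of it (manip.nose_length is the distance from the TCP to the fingertips, in mm); z points along the fingers, y is the line along which they close (so a half turn about z gives the same grasp; the last joint's range is limited). The gripper opens to 85 mm and grips with 20 to 120 N. Pads are 22 mm wide; open, the fingers measure 114 mm over their backs; the gripper's body (76 mm by 85 mm) begins 54 mm behind the grasp point. The pads swing forward as they close: fully open they stand 13 mm farther back than shut.
Start: joints at [-79.343, 2.75, 5.684, 92.934, 0, 82.678], TCP at [162.039, -499.36, 303.912] pointing down, gripper open.
Joint ranges: [-166.93, 166.93], [-56.73, 111.36], [-69.38, 81.34], [-121.58, 131.49], [-85.45, 84.26], [-180, 180]. Speed limits (degrees/s): [159.86, 159.86, 180, 180, 180, 180].

### API

Orientations are given as a 3x3 rotation matrix whose columns are the frame's x, y, z axes.
In Python, from workcell import manip, fingers, kinematics, camera, workorder, recognise, regions_of, read_t, read_joints, read_qvel, read_joint_torque, read_tool_pos, read_eef_rot, read_force, read_wrist_torque, read_gripper_width, read_gripper_force gives the robot as it stands. Calls block until the motion is done:
- manip.move_ptp(position, orientation): joint-space move of the TCP to a pose.
- manip.movel(position, feed=150, attitude=None, stop_force=None): straight line of the TCP; attitude=None keeps the orientation; feed is the mean speed in mm/s. With stop_force (N) it stops when the force on the tool has changed by that much, and returns True; else False.
- manip.goto_joints(angles): joint-space move.
- fingers.set_gripper(opening, grip_force=None): opening from 0.0 (shut) to 1.0 (fully open); grip_force is the grip in N (None keeps the last); returns when the fingers have stopped.
- manip.sleep(seconds).
- kinematics.solve_ik(position, orientation): joint angles nearest the present ones, or None.
- camera(name): name is "side" or "top" or "wrist"; returns a dict with "img" (420x560x3 uint8, red, green, blue), "camera_matrix" (3x3 intrinsics, pixels), "rvec" (rotation vector, rad) and "tvec" (3), from world to camera coordinates, as OpenCV has them. Camera axes: x right, y down, z forward; pixel columns grow to the right and rows downward; lengths in mm; the calibration is good to about 2 mm. A picture is of the moment at which its call begins. There is no depth.
A pose or a line that the arm cannot do raises manip.PlanningError and nothing moves.
- workorder.close_job(): hands the job in; it is judged then, once.
Trained networks look in a picture, given as the dict that the camera call returned (one of the last four; its "shot" number tells which), for a name from the list of things; names that differ only in an ending like _2 or _b are one class to them, and where a whole thing is asked for, a point or a joint stands for the part that bears it (a point fixed in the world has none). Each returns a list of dicts, best first, with "p" (0 to 1); they miss things now and then, are a little off and sometimes report something else, mostly with a low value. They report only what shows in the picture. A call takes as long as a camera call. They do not tell look-alikes from the thing itself.
- recognise(picture, label): "point" ([column, row] in pixels, amid what is visible of it).
- regions_of(picture, label): "region" (420x560 bool, what is visible of it) and "point" ([column, row] in pixels, amid what is visible of it).
Readings, each from a call of its own:
- read_t(): time.
- read_joints(): joint angles.
- read_qvel(): joint speeds.
- read_joint_torque(): joint torques, N m.
- read_tool_pos(): TCP position.
- read_eef_rot(): TCP orientation.
- read_force(): force on the tool from outside, world axes, zero at the start.
- read_wrist_torque(): the same for the moment, N m.
- read_gripper_width(): opening from 0.0 (shut) to 1.0 (fully open).
- read_gripper_force(): force on a finger pad.
Only numpy, scipy, OpenCV 4.12 (cv2) and the standard library are available. Lean on these libraries where they do the work, as an engineer would, in place of code of your own. Each camera call takes 0.05 s, during which the arm holds its last target. There are 200 camera calls.

## Working session

There is one attempt and no reset: what is moved stays moved. The work goes in short steps, each a Python script; the robot and the scene stay as the last script left them, time stands still between calls to the robot, and variables do not carry over. Pictures are saved under pics/ and viewed, at most 10 in all, crops included, and the job is handed in when it is done.

```bash
ls; mkdir -p pics; cat > h.py <<'E'
import numpy as np, cv2
from workcell import *
def ray(c,px):
    R=cv2.Rodrigues(np.array(c["rvec"],float))[0]; t=np.array(c["tvec"],float).ravel()
    K=np.array(c["camera_matrix"],float)
    d=R.T@np.linalg.inv(K)@np.array([px[0],px[1],1.0]); o=-R.T@t
    return o,d/np.linalg.norm(d)
def onz(c,px,z):
    o,d=ray(c,px); return o+d*(z-o[2])/d[2]
def proj(c,p):
    return cv2.projectPoints(np.array(p,float).reshape(-1,3),np.array(c["rvec"],float),np.array(c["tvec"],float),np.array(c["camera_matrix"],float),None)[0].reshape(-1,2)
def tri(cs,pxs):
    A=np.zeros((3,3));b=np.zeros(3)
    for c,p in zip(cs,pxs):
        o,d=ray(c,p);M=np.eye(3)-np.outer(d,d);A+=M;b+=M@o
    return np.linalg.solve(A,b)
E
python3 - <<'E'
from h import *
np.set_printoptions(precision=1,suppress=True)
C={n:camera(n) for n in("side","top")}
for n,c in C.items():
    cv2.imwrite(f"pics/{n}0.png",c["img"][:,:,::-1])
    print(n,ray(c,(280,210)))
    for l in("grader","tray_grip","tray_lip","ball_small_center","ball_medium_center","ball_large_center","hopper","bay1","bay3"):
        try: print(l,[(np.round(r["point"]),round(r["p"],2)) for r in recognise(c,l)][:4])
        except Exception as e: print(l,e)
print(read_t())
E
```

```text
pics
side (array([ 145.1, -934.1, 1242. ]), array([ 0.3,  0.7, -0.7]))
grader [(array([298., 199.]), 0.75), (array([273., 278.]), 0.62)]
tray_grip [(array([256., 196.]), 0.84), (array([227., 154.]), 0.78), (array([243., 197.]), 0.55)]
tray_lip [(array([230., 157.]), 0.91), (array([260., 196.]), 0.55), (array([224., 234.]), 0.36)]
ball_small_center []
ball_medium_center [(array([309., 225.]), 0.31)]
ball_large_center [(array([299., 203.]), 0.73), (array([336., 265.]), 0.68)]
hopper [(array([274., 278.]), 0.59)]
bay1 [(array([277., 275.]), 0.7)]
bay3 [(array([277., 275.]), 0.7)]
top (array([ 281.8,  223.4, 1567.4]), array([ 0.2, -0. , -1. ]))
grader []
tray_grip [(array([124., 236.]), 0.98), (array([220., 221.]), 0.94)]
tray_lip [(array([128., 239.]), 0.87), (array([219., 220.]), 0.55), (array([348., 244.]), 0.25)]
ball_small_center []
ball_medium_center []
ball_large_center [(array([222., 238.]), 0.7), (array([215., 208.]), 0.57)]
hopper [(array([353., 242.]), 0.68), (array([235., 173.]), 0.54)]
bay1 [(array([350., 243.]), 0.73)]
bay3 [(array([350., 243.]), 0.73)]
1.0
```

View pics/side0.png

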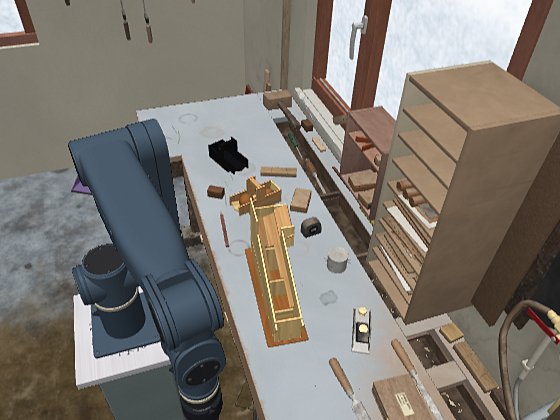

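View pics/top0.png

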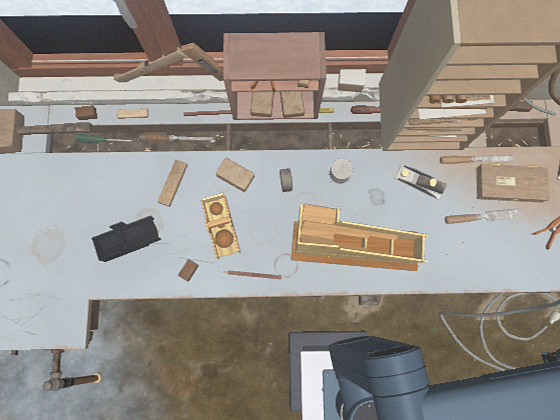

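The top view shows two trays: a black one at (125,238) and a wooden one at (220,225) holding the balls. The wooden one fits, and the black one is the look-alike. The grader is at about (360,238), with its hopper at the left end at about (318,215). Next I'll confirm in one enlarged crop.

```bash
python3 - <<'E'
from h import *
np.set_printoptions(precision=1,suppress=True)
a=cv2.imread("pics/top0.png")[180:280,180:255]; b=cv2.imread("pics/side0.png")[165:240,215:320]
a=cv2.resize(a,None,fx=6,fy=6,interpolation=3)[:600]; b=cv2.resize(b,(350,250),interpolation=3)
c2=cv2.imread("pics/top0.png")[195:280,285:435]; c2=cv2.resize(c2,(350,198),interpolation=3)
o=np.zeros((600,800,3),np.uint8); o[:,:450]=a; o[:250,450:]=b; o[300:498,450:]=c2
cv2.imwrite("pics/crop1.png",o)
c=camera("top")
for p in [(220,225),(219,198),(223,255),(318,215),(410,245)]: print(p,onz(c,p,60))
for l in ("grader","tray_grip"):
  for r in regions_of(c,l)[:3]:
    m=r["region"]; print(l,r["p"],r["point"],m.sum(),cv2.minAreaRect(np.argwhere(m)[:,::-1].astype(np.float32)))
E
```

```text
(220, 225) [530.3 398.4  60. ]
(219, 198) [615.1 402.3  60. ]
(223, 255) [438.2 388.5  60. ]
(318, 215) [557.4  97.   60. ]
(410, 245) [ 460.5 -180.9   60. ]
grader 0.86 [349.3, 242.6] 5812 ((359.980224609375, 237.69802856445312), (131.84243774414062, 57.314144134521484), 5.710593223571777)
tray_grip 0.97 [216.0, 219.2] 1189 ((219.88275146484375, 224.9901123046875), (62.176666259765625, 27.327970504760742), 74.84593200683594)
tray_grip 0.69 [119.7, 237.7] 1813 ((124.93104553222656, 236.8275909423828), (32.31098937988281, 66.10753631591797), 68.19859313964844)
tray_grip 0.32 [224.1, 235.2] 239 ((224.75001525878906, 238.75001525878906), (16.26345443725586, 16.970561981201172), 45.0)
```

View pics/crop1.png

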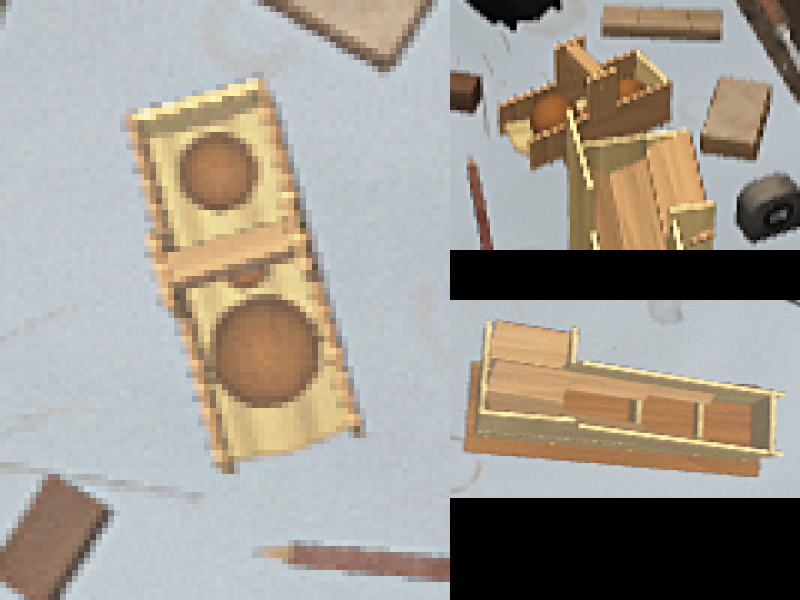

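The crop settles it. The wooden tray has its spout toward the robot (bottom of the crop) and its rear wall at about (213,196). The large ball sits at the spout, the small one under the handle and the medium one at the rear. Next I'll take wrist views from above the hopper and above the tray.

```bash
python3 - <<'E'
from h import *
np.set_printoptions(precision=1,suppress=True)
c=camera("top")
f=onz(c,(229.1,255.1),40)[:2]; r=onz(c,(213,196.2),45)[:2]; d=(r-f); print("tray",f,r,np.linalg.norm(d),np.degrees(np.arctan2(d[1],d[0])))
for n,p,z in [("bl",(292.3,259.3),3),("br",(416.6,270),3),("wallTL",(300.9,204.4),205),("wallBL",(300.9,243),205),("bbL",(302,243.),250),("bbR",(339.4,248.6),250),("end R bottom",(426,262),90)]: print(n,onz(c,p,z))
def R(yaw,sgn):
    y=sgn*np.array([np.cos(yaw),np.sin(yaw),0]);z=np.array([0,0,-1.]);return np.c_[np.cross(y,z),y,z]
print(kinematics.solve_ik([527,393,250],R(np.radians(10),1)),kinematics.solve_ik([527,393,250],R(np.radians(10),-1)))
th=np.radians(40)
for s in(1,-1):
  for yaw in (-5,):
    y=np.radians(yaw);Rz=cv2.Rodrigues(np.array([0,0,y]))[0];Ry=cv2.Rodrigues(np.array([0,-th,0]))[0]
    M=Rz@Ry@R(0,s); print(s,M[:,2],kinematics.solve_ik([600,80,385],M))
i=0
for p,yaw in(([480,60,470],-5),([470,380,430],10)):
    manip.move_ptp(p,R(np.radians(yaw),1)); i+=1; manip.sleep(.3)
    w=camera("wrist"); cv2.imwrite(f"pics/w{i}.png",w["img"][:,:,::-1]); np.save(f"w{i}.npy",{k:w[k] for k in("camera_matrix","rvec","tvec")},allow_pickle=True)
    print(ray(w,(280,210)),read_joints())
print(read_t())
E
```

```text
tray [439.7 372. ] [624.4 422.9] 191.63670506458914 15.419456419688538
bl [427.5 177.2   3. ]
br [ 388.4 -211.7    3. ]
wallTL [561.6 156.2 205. ]
wallBL [453.1 158.6 205. ]
bbL [447.4 157.8 250. ]
bbR [431.1  58.7 250. ]
end R bottom [ 405.6 -217.    90. ]
[ 30.9  22.8  22.9  90.2   0.  110.9] [ 30.9  22.8  22.9  90.2   0.  -69.1]
1 [ 0.6 -0.1 -0.8] [  3.4 -18.6 -13.6  55.3  -5.4  96.5]
-1 [ 0.6 -0.1 -0.8] [  3.4 -18.6 -13.6  55.3  -5.4 -83.5]
(array([485.2, 127. , 540.1]), array([-0. , -0.3, -1. ])) [ -0.9   3.3  26.  112.6   0.   94.2]
(array([457.9, 445.6, 500.7]), array([ 0. , -0.3, -1. ])) [ 32.5  20.7  41.4 110.7  -0.  112.6]
5.4917
```

View pics/w1.png

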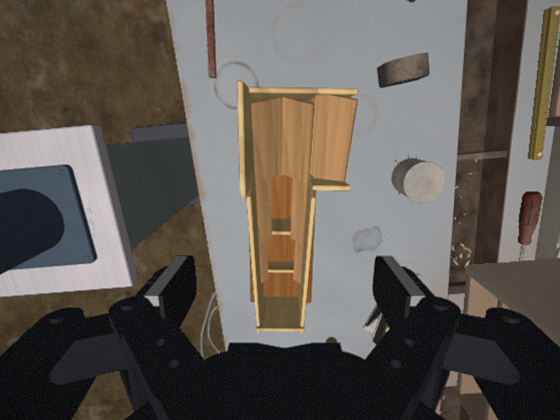

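View pics/w2.png

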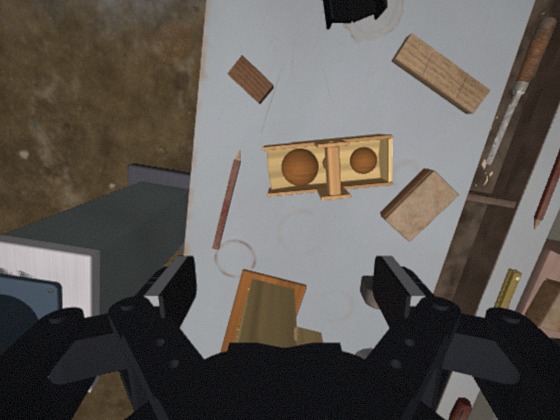

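The w1 view shows the hopper end walls at about rows 92 and 186, the backboard top at about column 242, and the apron on the +x side. The w2 view shows the tray at (330,165), with the handle top at about (333,168) and the spout at about column 268. I'll enlarge both to get precise corners.

```bash
python3 - <<'E'
from h import *
a=cv2.resize(cv2.imread("pics/w1.png")[75:200,228:368],None,fx=2.857*1.0,fy=2.857,interpolation=3)
b=cv2.resize(cv2.imread("pics/w2.png")[125:208,256:401],None,fx=2.75*2,fy=2.75*2,interpolation=3)
a=cv2.resize(cv2.imread("pics/w1.png")[75:200,228:368],None,fx=4.8,fy=4.8,interpolation=3)
cv2.imwrite("pics/c2.png",a);cv2.imwrite("pics/c3.png",b);print(a.shape,b.shape)
E
```

```text
(600, 672, 3) (456, 798, 3)
```

View pics/c2.png

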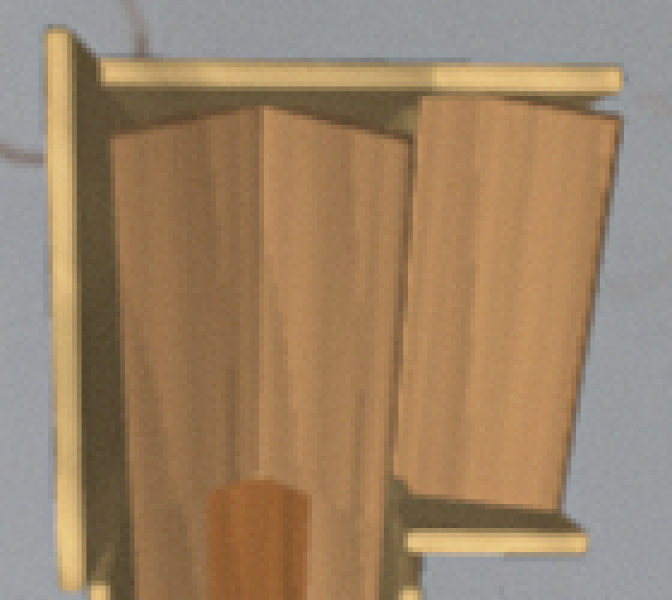

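View pics/c3.png

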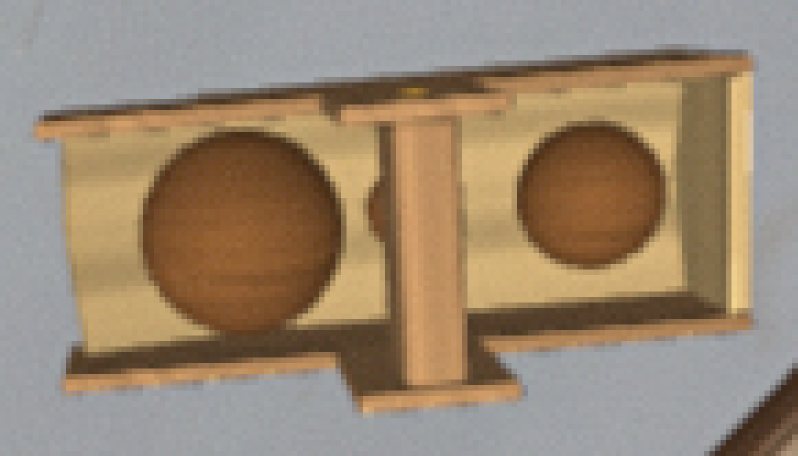

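```bash
cat > geo.py <<'E'
from h import *
w1=np.load("w1.npy",allow_pickle=True).item(); w2=np.load("w2.npy",allow_pickle=True).item()
A=lambda u,v,z: onz(w1,(228+u/4.8-.4,75+v/4.8-.4),z)
B=lambda u,v,z: onz(w2,(256+u/5.5-.4,125+v/5.5-.4),z)
E
python3 - <<'E'
from geo import *
np.set_printoptions(precision=1,suppress=True)
ang=lambda p,q: np.degrees(np.arctan2(*(q-p)[[1,0]]))
p,q=A(105,87,205),A(620,90,205); r,s=A(408,533,205),A(585,533,205); b1,b2=A(70,30,250),A(82,585,250)
print("wall+y",p,q,ang(p,q)); print("wall-y",r,s,ang(r,s)); print("bb",b1,b2,ang(b2,b1)-90)
for yaw in (ang(p,q),-5.5):
  y=np.radians(yaw);ex=np.array([np.cos(y),np.sin(y)]);ey=np.array([-ex[1],ex[0]])
  hy=(np.dot((p+q)[:2]/2,ey)+np.dot((r+s)[:2]/2,ey))/2; dy=np.dot((p+q-r-s)[:2]/2,ey); hx=np.dot((b1+b2)[:2]/2,ex)+35
  print(yaw,"hopper",hx*ex+hy*ey,"gap",dy)
for z in(40,50,60):
  c=[B(38,122,z),B(65,385,z),B(750,52,z),B(750,320,z)]
  print(z,[x[:2] for x in c],np.linalg.norm(c[0]-c[2]),np.linalg.norm(c[1]-c[3]),np.linalg.norm(c[0]-c[1]),np.linalg.norm(c[2]-c[3]),ang(c[0],c[2]),ang(c[1],c[3]),"mid",sum(c)[:2]/4)
print("handle",B(436,250,112), B(434,117,112),B(437,387,112))
# independent: top/side views
t=camera("top");s=camera("side")
print("top handle",onz(t,(180+237/6-.4,180+262/6-.4),112))
print("grip proj side/top", proj(s,B(436,250,112)),proj(t,B(436,250,112)))
hp=[*A(105,87,205)]; print("wall corner top,side",proj(t,hp),proj(s,hp))
E
```

```text
wall+y [452.1 163.7 205. ] [564.9 153.1 205. ] -5.384696919528005
wall-y [512.2  58.3 205. ] [554.3  54.6 205. ] -5.091430918834496
bb [451.2 169.3 250. ] [440.1  62.6 250. ] -5.9193387660482415
-5.384696919528005 hopper [480.4 111.2] gap 99.1528986149707
-5.5 hopper [480.4 111.3] gap 99.08388999256991
40 [array([431.7, 409.8]), array([450.7, 337.5]), array([620.7, 461.8]), array([640.6, 389.8])] 196.03636027818337 196.9743718156444 74.76058436026439 74.66898171414995 15.358754340134588 15.384098744246877 mid [535.9 399.7]
50 [array([432.3, 410.6]), array([450.9, 339.9]), array([617.2, 461.4]), array([636.6, 391. ])] 191.78133485683838 192.6989865848655 73.13788443604568 73.04827005163604 15.358754340134624 15.384098744246897 mid [534.2 400.7]
60 [array([432.8, 411.4]), array([451. , 342.2]), array([613.7, 461.1]), array([632.7, 392.2])] 187.52630943549354 188.4236013540865 71.51518451182696 71.42755838912205 15.358754340134613 15.384098744246891 mid [532.5 401.7]
handle [533.8 402.1 112. ] [526.6 432.4 112. ] [541.2 369.4 112. ]
top handle [527.  395.1 112. ]
grip proj side/top [[255.6 182.1]] [[216.8 221.1]]
wall corner top,side [[299.1 243.4]] [[252.3 209.1]]
```

```bash
cat >> geo.py <<'E'
np.set_printoptions(precision=1,suppress=True)
HOP=np.array([480.4,111.3]); YG=-5.5; YT=15.4
R0=np.c_[[1.,0,0],[0,1,0],[0,0,1]]
D=np.c_[np.cross([1.,0,0],[0,0,-1.]),[1.,0,0],[0,0,-1.]]   # tool axes in tray frame
def tray_R(yaw,tilt):  # tilt>0: spout down
    return cv2.Rodrigues(np.array([0,0,np.radians(yaw)]))[0]@cv2.Rodrigues(np.array([0,-np.radians(tilt),0]))[0]
def pose_lip(lip,yaw,tilt,gz=2.):
    T=tray_R(yaw,tilt); return np.array(lip)+T@np.array([92,0,74.5+gz+54]), T@D
def hop_pt(dx,dy,dz):
    T=tray_R(YG,0); return np.array([*HOP,205])+T@np.array([dx,dy,dz])
E
python3 - <<'E'
from geo import *
for t in(-4,10,20,30,40,46):
    print(t,*[kinematics.solve_ik(*pose_lip(hop_pt(47,0,h),YG,t)) for h in(23,80)])
g=np.array([532,400.5,98+54]); M=tray_R(YT,0)@D
fingers.set_gripper(0.7,60)
manip.move_ptp(g+[0,0,90],M); manip.movel(g,feed=80,stop_force=12)
print(read_tool_pos(),read_force())
fingers.set_gripper(0,60); print(read_gripper_width(),read_gripper_force(),read_force())
f0=read_force()
manip.movel(g+[0,0,30],feed=40); print(read_gripper_width(),np.array(read_force())-f0,read_wrist_torque(),read_t())
c=camera("top");cv2.imwrite("pics/t2.png",c["img"][:,:,::-1])
E
```

```text
-4 [  2.5  25.9  38.7 106.8   0.6  98. ] [  2.5  30.1  51.4 115.3   0.6  98. ]
10 [ 3.9  7.1 17.6 90.6 -1.6 99.2] [ 3.9  9.7 27.3 97.7 -1.6 99.2]
20 [  5.1  -5.5   4.1  79.9  -3.6 100. ] [  5.1  -3.2  13.   86.5  -3.6 100. ]
30 [  6.7 -17.8  -8.6  69.7  -6.1 100.6] [  6.7 -15.6  -0.3  75.9  -6.1 100.6]
40 [  8.8 -29.9 -21.   59.8  -9.1 101. ] [  8.8 -27.7 -12.9  65.6  -9.1 101. ]
46 [ 10.2 -37.1 -28.2  54.  -11.2 101.1] [ 10.2 -34.9 -20.4  59.6 -11.2 101.1]
[532.5 400.8 153. ] [ 1.5 -0.5 -0.7]
0.1771380028008118 61.56222224235535 [ 1.9  0.  -0.1]
0.17528148878476085 [-1.3  0.3 -3.6] [0. 0. 0.] 9.4333
```

Grasped: the width is about 15 mm and the weight about 3.6 N. Now carrying it level, with a slight backward lean.

```bash
python3 - <<'E'
from geo import *
p=np.array(read_tool_pos())
manip.movel(p+[0,0,8],feed=15,attitude=tray_R(YT,-3)@D)
manip.movel(p+[0,0,150],feed=80)
q,M=pose_lip(hop_pt(50,0,75),YG,-3)
manip.movel(q,feed=90,attitude=M); manip.sleep(.2)
print(read_gripper_width(),read_force(),read_t())
t=camera("top");s=camera("side")
a=cv2.resize(t["img"][165:290,260:430,::-1],(800,588),interpolation=3)
b=cv2.resize(s["img"][150:270,220:330,::-1],(550,600),interpolation=3)
lip=hop_pt(50,0,75); print("lip exp",proj(t,lip),proj(s,lip))
T=tray_R(YG,-3)
for n,v in dict(h1=(92,32,90.5),h2=(92,-32,90.5)).items(): print(n,proj(t,lip+T@np.array(v)))
for n,v in dict(w1=(-35,49,0),w2=(77,49,0),w3=(77,-49,0)).items(): print(n,proj(t,hop_pt(*v)))
cv2.imwrite("pics/t3.png",a);cv2.imwrite("pics/s3.png",b)
E
```

```text
0.1760220941095844 [ 1.3  0.1 -4. ] 16.0417
lip exp [[321.3 210.1]] [[281.6 197.9]]
h1 [[313.9 164.9]]
h2 [[339.4 166.9]]
w1 [[299.2 244.1]]
w2 [[302.1 204.3]]
w3 [[337.1 207.2]]
```

View pics/t3.png

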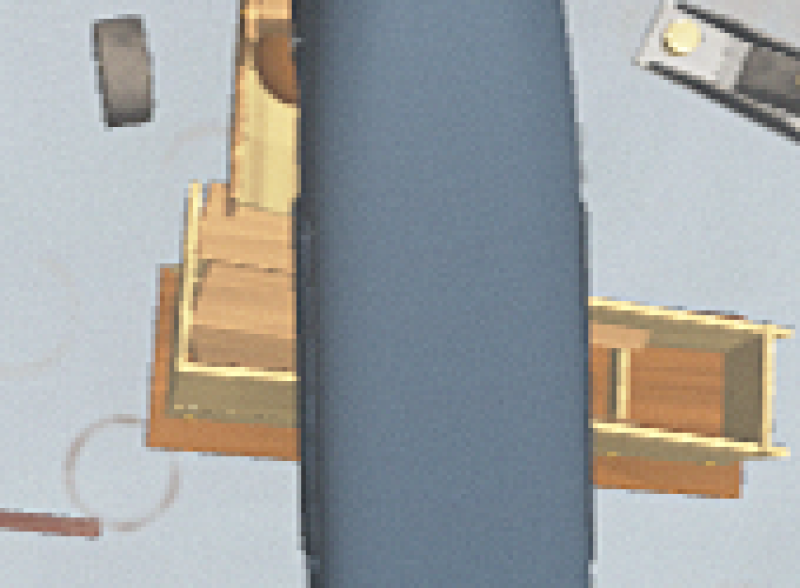

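The tray is held over the hopper with the balls still in it. The lip is at about full-image (321,209). The left hopper wall is at (301,204), as predicted. I'll check the lateral offset by projection, then tilt the first part of the way to let the large ball out.

```bash
cat >> geo.py <<'E'
def tilt_to(t0,t1,rate,dx,dy,dz,step=3.):
    n=max(1,int(round(abs(t1-t0)/step)))
    for t in np.linspace(t0,t1,n+1)[1:]:
        q,M=pose_lip(hop_pt(dx,dy,dz),YG,t)
        d=np.linalg.norm(q-np.array(read_tool_pos()))
        manip.movel(q,feed=max(1,d*rate/(abs(t1-t0)/n)),attitude=M)
E
python3 - <<'E'
from geo import *
t=camera("top")
lip=hop_pt(50,0,75);T=tray_R(YG,-3)
for v in [(-4,37,-6),(-4,37,30),(60,37,30)]: 
    p=proj(t,lip+T@np.array(v,float))[0]; print(v,p,"crop",(p-[260,165])*4.706)
p2=proj(t,lip+T@np.array([-4,31,30.]))[0]; print("px for 6mm",p2)
DY=0
q,M=pose_lip(hop_pt(50,3,40),YG,6); manip.movel(q,feed=50,attitude=M)
q,M=pose_lip(hop_pt(47,3,24),YG,14); manip.movel(q,feed=25,attitude=M)
tilt_to(14,25,2.,47,3,24); manip.sleep(.8)
print(read_force(),read_t())
s=camera("side");cv2.imwrite("pics/s4.png",cv2.resize(s["img"][150:270,220:330,::-1],(550,600),interpolation=3))
t=camera("top")
for c in(t,s):
  for b in("small","medium","large"): print(b,[(np.round(r["point"]),round(r["p"],2)) for r in recognise(c,f"ball_{b}_center")][:3])
E
```

```text
(-4, 37, -6) [307. 211.] crop [221.3 216.3]
(-4, 37, 30) [307.9 207.6] crop [225.3 200.6]
(60, 37, 30) [309.5 183.9] crop [233.   89.1]
px for 6mm [310.2 207.8]
[ 0.8 -0.5 -2.3] 24.8583
small []
medium [(array([320., 164.]), 0.63), (array([377., 246.]), 0.46), (array([345., 169.]), 0.23)]
large [(array([256., 274.]), 0.63), (array([407., 249.]), 0.5)]
small [(array([362., 332.]), 0.44)]
medium [(array([282., 302.]), 0.41)]
large []
```

View pics/s4.png

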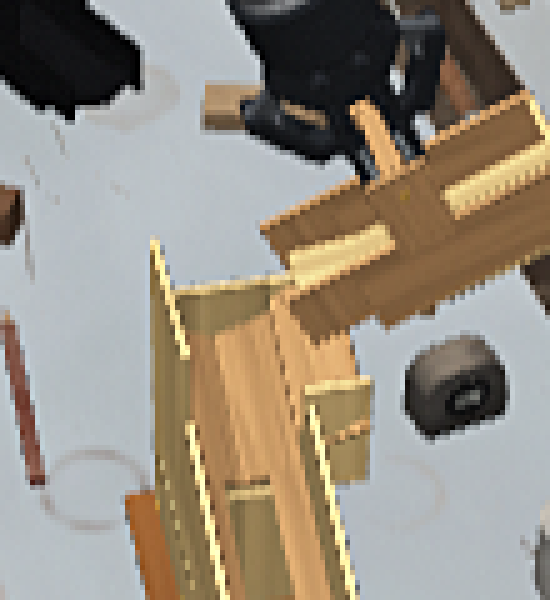

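The tray at 25° looks empty in its visible part, and the large ball seems to have left. I'll check the bays.

```bash
python3 - <<'E'
from geo import *
t=camera("top"); s=camera("side")
a=cv2.resize(t["img"][150:280,290:435,::-1],(450,403),interpolation=3)
b=cv2.resize(s["img"][190:350,240:330,::-1],(337,600),interpolation=3)
o=np.zeros((600,800,3),np.uint8);o[:403,:450]=a;o[:,455:792]=b
cv2.imwrite("pics/m5.png",o)
E
```

```text
(no output)
```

View pics/m5.png

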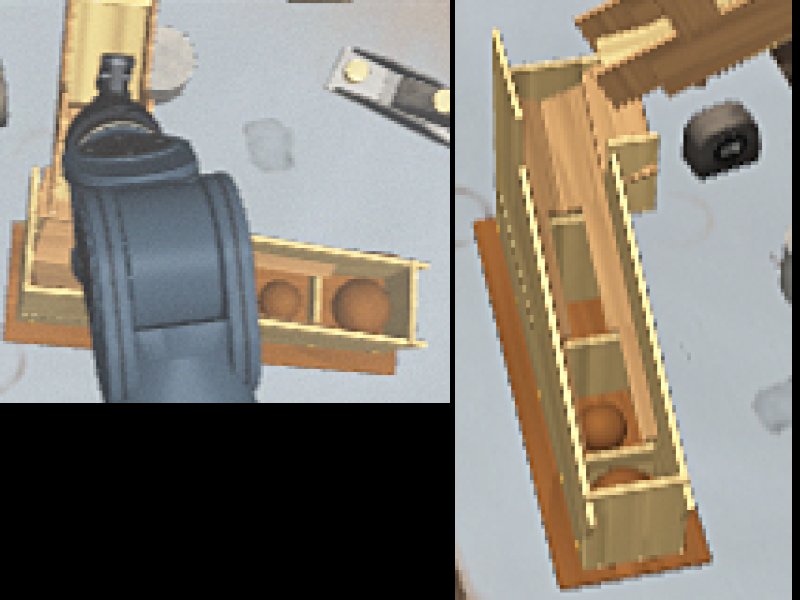

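The large ball is in bay 3 and the medium in bay 2. The small one is not out yet, so I'll tilt further. My picture views are used up, so from here I check numerically.

```bash
python3 - <<'E'
from geo import *
s0=camera("side")
tilt_to(25,36,2.5,47,3,24); manip.sleep(.3); tilt_to(36,44,5,47,3,24,4); manip.sleep(.8)
s=camera("side"); print(read_force(),read_t())
d=np.abs(s["img"].astype(int)-s0["img"]).sum(2)
m=np.zeros_like(d,bool); m[225:320,250:310]=1
ys,xs=np.where((d>60)&m); print("changed px",len(ys), (xs.mean(),ys.mean(),xs.min(),xs.max(),ys.min(),ys.max()) if len(ys) else "")
for b in("small","medium","large"): print(b,[(np.round(r["point"]),round(r["p"],2)) for r in recognise(s,f"ball_{b}_center")][:4])
# expected bays (approx along channel axis): project
for n,y in(("hop",0),("b1",-105),("b2",-205),("b3",-290)):
    print(n,proj(s,hop_pt(0,y,-190)))
E
```

```text
[ 0.3  0.8 -2.5] 33.4167
changed px 0 
small []
medium [(array([281., 304.]), 0.67)]
large []
hop [[265.3 258.3]]
b1 [[272.1 281.8]]
b2 [[279.1 306.5]]
b3 [[285.6 329.4]]
```

```bash
python3 - <<'E'
from geo import *
for n in("wrist","top"):
    c=camera(n); cv2.imwrite(f"pics/{n}6.png",c["img"][:,:,::-1])
    for v in("b1","tray","lip"):
        P={"b1":hop_pt(0,-105,-175),"tray":hop_pt(47,3,24)+tray_R(YG,44)@np.array([90,0,15.]),"lip":hop_pt(47,3,24)}[v]; print(n,v,proj(c,P))
    for b in("small","medium","large"): print(b,[(np.round(r["point"]),round(r["p"],2)) for r in recognise(c,f"ball_{b}_center")][:4])
# retreat: up, level slightly back, then over toward put-down place
q,M=pose_lip(hop_pt(70,3,90),YG,30); manip.movel(q,feed=120,attitude=M)
q,M=pose_lip(hop_pt(60,150,110),YG,2); manip.movel(q,feed=120,attitude=M)
T=tray_R(YG,2)
for n in("wrist","top","side"):
    c=camera(n); cv2.imwrite(f"pics/{n}7.png",c["img"][:,:,::-1])
    print(n,"b1",proj(c,hop_pt(0,-105,-190)),"lip",proj(c,hop_pt(60,150,110)),"mid",proj(c,hop_pt(60,150,110)+T@np.array([92,0,-5.])),"rear",proj(c,hop_pt(60,150,110)+T@np.array([180,0,-5.])))
    for b in("small","medium","large"): print(b,[(np.round(r["point"]),round(r["p"],2)) for r in recognise(c,f"ball_{b}_center")][:4])
print(read_t())
E
```

```text
wrist b1 [[ 58.2 281.9]]
wrist tray [[281.5 231.2]]
wrist lip [[155.4 224.2]]
small [(array([ 81., 297.]), 0.75)]
medium [(array([ 66., 237.]), 0.47)]
large []
top b1 [[347.1 243.9]]
top tray [[322.1 189.2]]
top lip [[318.5 214.6]]
small [(array([356., 238.]), 0.57)]
medium [(array([289., 182.]), 0.72)]
large [(array([406., 247.]), 0.64)]
wrist b1 [[199.  301.5]] lip [[155.6 224.5]] mid [[284.8 222.1]] rear [[405.5 222. ]]
small [(array([307.,  90.]), 0.21)]
medium []
large [(array([124., 291.]), 0.53)]
top b1 [[346.4 244.5]] lip [[264.6 199. ]] mid [[267.7 164.8]] rear [[270.5 132.6]]
small [(array([356., 237.]), 0.51)]
medium [(array([369., 243.]), 0.32)]
large [(array([406., 244.]), 0.54)]
side b1 [[272.1 281.8]] lip [[274.1 159.7]] mid [[301.4 156.7]] rear [[327.1 152.8]]
small []
medium [(array([280., 303.]), 0.41)]
large [(array([284., 315.]), 0.59), (array([275., 270.]), 0.38)]
38.0
```

```bash
python3 - <<'E'
from geo import *
t=camera("top")
T=tray_R(YG,0)
for z in(20,60,100): print(z,T.T@(onz(t,(356,238),z)-hop_pt(0,0,-205)))
for b in("ball_small_center","ball_medium_center","bay1"):
  for r in regions_of(t,b)[:3]:
    ys,xs=np.where(r["region"]); print(b,round(r["p"],2),np.round(r["point"]),len(ys),xs.min(),xs.max(),ys.min(),ys.max())
im=t["img"]; 
print("red\n",im[228:256:2,336:372:2,0]); print("blue\n",im[228:256:2,336:372:2,2])
# tray interior brown-dark check on tray region
r=regions_of(t,"tray_grip")
for k in r[:2]: print(k["p"],k["point"],k["region"].sum())
E
```

```text
20 [  22.2 -133.2   20. ]
60 [  16.2 -127.3   60. ]
100 [  10.3 -121.5  100. ]
ball_small_center 0.44 [340. 169.] 407 331 352 159 183
ball_medium_center 0.64 [378. 248.] 112 374 386 241 251
bay1 0.65 [371. 246.] 3690 324 428 206 271
red
 [[198 210 210 213 215 218 217 219 203 183 158 144 150 157 156 154 151 158]
 [208 203 204 202 203 203 208 206 206 215 215 213 218 209 209 191 148 154]
 [221 218 217 219 216 216 213 214 211 214 208 210 207 212 215 216 219 213]
 [179 179 185 200 220 227 226 226 222 222 221 216 216 216 212 213 211 212]
 [168 165 166 173 174 169 181 178 181 178 190 215 224 226 221 215 219 184]
 [183 182 177 175 176 184 173 179 186 126 167 180 177 123 139 238 174 179]
 [176 178 183 184 187 183 191 188 195 129 168 192 181 129 139 244 182 192]
 [187 186 187 180 183 180 180 173 170 162 132 162 155 126 133 239 179 182]
 [178 183 184 184 187 193 187 193 196 197 200 197 195 123 151 228 186 182]
 [255 238 170 169 171 173 182 179 182 185 178 184 180 107 144 222 185 188]
 [148 146 229 240 176 160 150 176 173 177 179 181 184 184 181 184 178 180]
 [162 149 164 155 199 235 255 255 255
[... 570 characters left out ...]
 [ 86  87  81  81  82  90  79  82  86  75  80  81  79  85  95 150  86  84]
 [ 83  79  87  84  86  81  89  85  86  72  83  88  82  85  96 155  79  82]
 [ 80  83  81  79  84  79  86  83  79  81  71  82  80  92  88 146  83  86]
 [ 99 104 108  99  83  82  74  84  84  86  87  89  90  91  99 135  90  87]
 [183 146  97  98 102 101 107 105 109 107  94  85  78  82  98 129  85  86]
 [ 99  89 136 153 104  92  90 101  99 105 102 106 109 109 104 109  90  81]
 [105  99 106  99 121 145 191 171 178 174 157 117  92  85  97 101  98  82]
 [ 93  96 101 103  97  97  94  98 100 105 100 124 149 186 183 183 173 173]
 [102 103 101 101  99  99  93  96  94  96  99 101  96 100  98 102 106 105]]
0.91 [124.2, 236.1] 1839
```

The small ball shows through bay 1's slot at about (356,238), and I'll confirm it with the wrist camera after the tray is down. Now placing the tray back at its old, clear spot.

```bash
python3 - <<'E'
from geo import *
g=np.array([532.5,400.8,153.]); M=tray_R(YT,0)@D
manip.movel(g+[0,0,150],feed=150,attitude=M)
manip.movel(g+[0,0,12],feed=120); hit=manip.movel(g+[0,0,-3],feed=15,stop_force=3)
print(hit,read_tool_pos(),read_t())
fingers.set_gripper(0.45); manip.sleep(.2)
manip.movel(np.array(read_tool_pos())+[0,0,100],feed=120)
manip.move_ptp([455,-90,420],tray_R(YG,0)@D); manip.sleep(.2)
w=camera("wrist");t=camera("top");s=camera("side")
for n,c in(("w",w),("t",t),("s",s)):
    cv2.imwrite(f"pics/{n}8.png",c["img"][:,:,::-1])
    for b in("ball_small_center","ball_medium_center","ball_large_center","tray_grip"):
        print(n,b,[(np.round(r["point"]),round(r["p"],2)) for r in recognise(c,b)][:4])
T=tray_R(YG,0)
r=recognise(w,"ball_small_center")
if r:
  for z in(20,60,100): print(z,T.T@(onz(w,r[0]["point"],z)-hop_pt(0,0,-205)))
print("tray proj",proj(t,[533,401,112]),proj(s,[533,401,112]),read_t())
for k in regions_of(t,"tray_grip")[:2]: print(k["p"],cv2.minAreaRect(np.argwhere(k["region"])[:,::-1].astype(np.float32)))
E
```

```text
True [532.5 400.7 152.3] 42.1667
w ball_small_center [(array([297., 125.]), 0.68), (array([291., 173.]), 0.54)]
w ball_medium_center [(array([291., 172.]), 0.75)]
w ball_large_center [(array([286., 221.]), 0.96)]
w tray_grip [(array([291., 172.]), 0.38)]
t ball_small_center []
t ball_medium_center [(array([378., 248.]), 0.43)]
t ball_large_center [(array([400., 250.]), 0.42)]
t tray_grip [(array([126., 237.]), 0.83), (array([221., 224.]), 0.74)]
s ball_small_center []
s ball_medium_center [(array([280., 303.]), 0.47)]
s ball_large_center [(array([284., 315.]), 0.43)]
s tray_grip [(array([226., 154.]), 0.7), (array([248., 194.]), 0.64), (array([309., 228.]), 0.26)]
20 [  12.9 -133.6   20. ]
60 [  11.2 -133.7   60. ]
100 [   9.6 -133.8  100. ]
tray proj [[217.1 221.3]] [[255.5 182.3]] 46.6
0.96 ((219.79820251464844, 225.2930450439453), (62.13105010986328, 28.430423736572266), 75.46554565429688)
0.8 ((125.3980712890625, 237.0520477294922), (32.02723693847656, 65.11614990234375), 69.27444458007812)
```

The wrist and top rays for the small ball agree at z of about 20 mm in bay 1, at y = -133 mm from the hopper. The medium and large balls are in bays 2 and 3, and the tray's outline matches its original upright pose. Handing in.

```bash
python3 -c "
from workcell import *
print(workorder.close_job(), read_t())"
```

```text
the job is handed in; nothing more can be done
the job is handed in; nothing more can be done
```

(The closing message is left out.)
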